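# Aim the bench work light and check that it stays

## Task

Tilt the head of the bench work light down towards the pulley so that, left to itself, it leans 35 degrees forward from upright; it springs back when you let go, so let go, look and correct. Then, with the hand off it and the head still, check that it holds: push lightly with the fingertips at its top edge, forward or backward, with about 3 N for about a second without making it slip, and take the hand away, leaving the light at 35 degrees. Do not disturb the other things on the bench.

Things in the scene. Friction and masses are not known exactly. Their poses are not given: they have to be found in the camera images.
- lamp_axis (a point): middle of the work light's hinge axis, 75 mm above the bench. Its x axis is horizontal, from the light's front (lens side, facing the robot) to its back; y runs along the hinge; z up
- lamp: the light's bolted-down steel foot, a plate 150 x 215 x 14 mm with a two-armed fork that reaches 112 mm to either side and 92 mm up; origin on the bench below the hinge axis, same axes as lamp_axis
- head_top (a point): middle of the top edge of the light's head, half-way through its thickness, 170 mm from the hinge axis. Its axes turn with the head: z from hinge to top edge, x out of its back. The angle by which x points above the horizontal is the forward lean (0 = upright, positive = top towards the robot and lens facing down)
- lamp_head: the head: flat black slab 170 wide (y) x 170 tall (z) x 28 thick (x), 0.3 to 0.9 kg, white lens in front, back plain in the upper 65 mm, fins below to 23 mm behind its mid-plane; origin on the hinge axis. Lean at the start: about 18 degrees backward to 12 forward; stops at about 26 backward and 66 forward
- neck (a point): point of the hinge axis where the friction hinge and its springy neck sit. The neck bends elastically first, about 4.5 N m per rad (3 N at the top edge moves the head some 6 degrees); pushed 8 to 16 degrees, the hinge slips (5 to 10 N at the top edge). Let go, the head springs back by as much, an amount that differs with its weight and direction, and stays
- pulley: loose aluminium belt pulley, diameter 120, 42 high, lying in front of the light on the robot's side: the work that the light is meant to shine on; origin at the centre of its underside
- spray: loose grey spray can, diameter 64, 190 high, standing close beside the light on its +y side; origin at the centre of its underside
- jar: loose glass jar, diameter 68, 90 high, standing close beside the light on its -y side; origin at the centre of its underside
- oil: loose grey oil bottle, diameter 80, 210 high; origin at the centre of its underside
- mug: loose white mug, diameter 80, 95 high; origin at the centre of its underside
- wrench: loose steel wrench, 190 long, lying flat; origin under its middle
- screwdriver: loose screwdriver, 200 long, lying flat; origin under its middle
- parts_tray: loose steel tray, 130 x 180 x 45 high; origin at the centre of its underside

How it is judged:
By the outcome, as a careful person would: the job done as asked, in the order asked, and still so for the second after the job is handed in, with the robot touching nothing.
It also fails if it takes over 67 s, if anything falls off the work surface, if the arm or the gripper's body presses on something with over 40 N, if the wrist force passes 120 N, or if a joint passes its speed limit or range.

## Robot

A 6-joint arm with a two-finger parallel gripper is mounted at the origin on the work surface. World frame = base frame: x ahead of the robot, y to its left, z up, the work surface at z = 0. Lengths are in m, angles in rad, forces in N, time in s.
With the tool pointing down it reaches from about 0.4 to 0.825 m from the base axis. Payload 7 kg.
Tool frame: the origin (TCP) lies at the centre of the arm's flange, where the gripper is bolted on; the fingertips stand 178 mm ahead of it and the grasp point (between the pads) lies 159 mm ahead of it; z points along the fingers, y is the direction in which the jaws open and shut (so a half turn about z gives the same grasp; the last joint's range is limited). The gripper opens to 88 mm and grips with 3 to 60 N. Pads are 19 mm wide; open, the fingers measure 130 mm over their backs; the gripper's body (78 mm by 193 mm) begins 47 mm behind the grasp point.
Start: joints at [1.449, 0.359, 0.012, 0, -1.224, -0.288], TCP at [0.269, 0.619, 0.405] pointing down, gripper open.
Joint ranges: [-3.07, 3.07], [-1.43, 2.12], [-1.02, 1.25], [-3.03, 1.67], [-3.05, -0], [-3.03, 3.03]. Speed limits (rad/s): [2.39, 2.39, 3.01, 3.14, 3.14, 3.14].

## Interface

Orientations are given as [roll, pitch, yaw] about the fixed x, y, z axes, in that order (R = Rz(yaw) Ry(pitch) Rx(roll)).
In Python, from station import arm gives the robot as it stands.
- The arm moves only by the shell command python3 -m handwheel 'ROWS' [OPENING] [FORCE]. ROWS is JSON, a list of rows, each a list of 4 numbers: the shift along the world's x, y, z in cm, then the turn about the world's z in rad. In form: [[dx, dy, dz, yaw], ...]. A call has 1 to 20 rows; each row shifts and turns the commanded pose from where the row before left it; what a row does not reach is not made up. A row lasts 1/10 s, in which the tool goes at most 50 mm and 8.59 degrees, less where a joint would pass 70% of its speed; a pose out of reach is approached as far as the arm can. A call is refused whole if a number of a shift passes 5 or a number of a turn 0.15, either way. A call with a gripper value outside its range is refused whole. OPENING is the closure, from 0 (fully open) to 1 (shut), set as the call begins (- or left out, the last holds). The fingers move at their own pace and stop on an object; FORCE is the grip in N (left out, the last holds). Time passes only in rows, so rows that do not move let the fingers close. It gives the time, the measured TCP pose, the force and the opening at its end, in the units of the state.
- arm.get_state(): the state, without advancing time (a new reading comes with each control period).
- arm.grab_frame(name): name is "side" or "top" or "wrist"; returns a dict with "image" (480x640x3 uint8, red, green, blue), "depth" (480x640 float32, m along the optical axis (not along the pixel's ray), 0 where there is no reading), "vfov" (degrees; the focal length in pixels is half the picture's height over the tangent of half this angle, whatever the lens; pixels are square), "cx", "cy" (the principal point, pixels), "rvec" (rotation vector, rad) and "tvec" (3), from world to camera coordinates, as OpenCV has them. Camera axes: x right, y down, z forward; pixel columns grow to the right and rows downward; lengths in m; the calibration is good to about 2 mm. A picture is of the moment at which its call begins.
- arm.job_done(): hands the job in, once; it reports no verdict.
The state is a dict: "t": time; "q": joint angles; "qd": joint speeds; "joint_efforts": joint torques, N m; "eef_pos": TCP position; "ee_rot": TCP orientation; "force": force on the tool from outside, world axes, zero at the start; "moment": the same for the moment, N m; "width": finger opening in m.
Only numpy, scipy, OpenCV 4.12 (cv2) and the standard library are available. Lean on these libraries where they do the work, as an engineer would, in place of code of your own. Each camera call takes 0.05 s, during which the arm holds its last target.

## Working session

There is one attempt and no reset: what is moved stays moved. The work goes in short steps, Python scripts to look and compute and a shell command to move; the robot and the scene stay as the last step left them, time stands still between calls to the robot, and variables do not carry over. Pictures are saved under pics/ and viewed, and the job is handed in when it is done.

```bash
ls; mkdir -p pics; cat > h.py <<'E'
import numpy as np, cv2
from station import arm
def grab(n,save=None):
    f=arm.grab_frame(n)
    if save: cv2.imwrite('pics/'+save,f['image'][:,:,::-1]); np.savez('pics/'+save+'.npz',**f)
    return f
def load(s): 
    d=np.load('pics/'+s+'.npz'); return {k:d[k] for k in d.files}
def cloud(f):
    h,w=f['depth'].shape; fo=h/2/np.tan(np.radians(float(f['vfov']))/2)
    u,v=np.meshgrid(np.arange(w),np.arange(h)); d=f['depth']
    p=np.stack([(u-f['cx'])/fo*d,(v-f['cy'])/fo*d,d],-1)
    R=cv2.Rodrigues(np.array(f['rvec'],float))[0]
    return (p-np.array(f['tvec']).ravel())@R
E
python3 - <<'E'
from h import *
s=arm.get_state()
print({k:np.round(v,3).tolist() for k,v in s.items()})
for n in('side','top','wrist'):
    f=grab(n,n+'0.png'); R=cv2.Rodrigues(np.array(f['rvec'],float))[0]
    print(n,f['vfov'],f['cx'],f['cy'],'campos',-R.T@np.array(f['tvec']).ravel(),R[2])
E
```

```text
pics
{'t': 0.0, 'q': [1.449, 0.359, 0.011, -0.0, -1.224, -0.288], 'qd': [0.001, 0.0, 0.001, 0.0, -0.002, 0.0], 'joint_efforts': [-0.001, -58.271, 29.306, 6.997, 0.007, -0.0], 'eef_pos': [0.269, 0.619, 0.404], 'ee_rot': [3.14, -0.0, -0.41], 'force': [-0.249, -0.015, -0.798], 'moment': [0.015, 0.013, -0.017], 'width': 0.087}
side 46.45244258291226 314.43111398431404 234.1629271248449 campos [-0.01405807 -1.0361179   0.86087468] [ 0.39003051  0.76376544 -0.51433311]
top 57.38438918607543 317.1964973235473 237.97559422287136 campos [0.45417088 0.00450812 1.12617482] [ 0.05413495 -0.01280128 -0.99845157]
wrist 69.74426317514515 313.84750472560944 238.3010724752964 campos [0.34068264 0.5855435  0.38493588] [-0.27057989  0.11458461 -0.95585401]
```

View pics/side0.png

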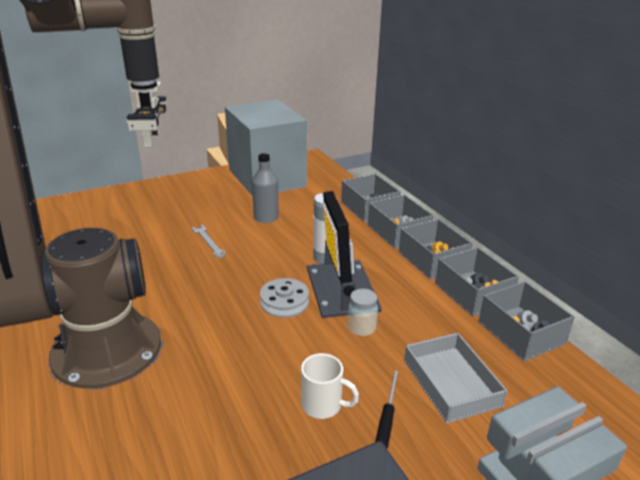

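View pics/top0.png

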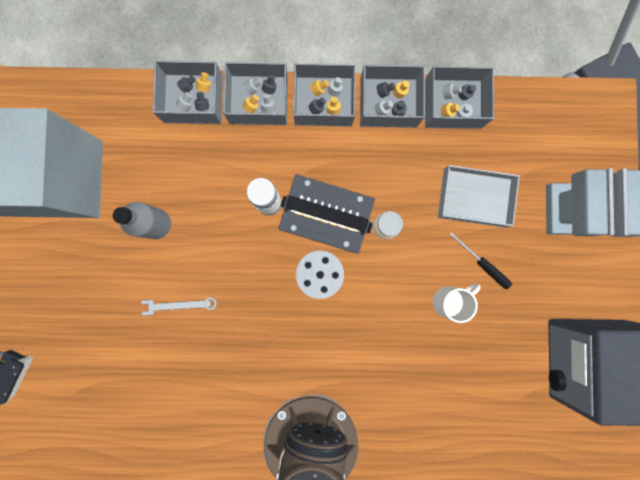

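View pics/wrist0.png

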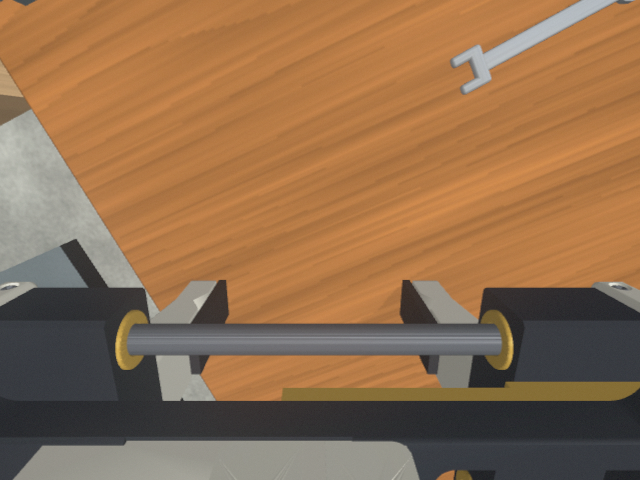

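```bash
cat >> h.py <<'E'
def pts(f): 
    P=cloud(f); return P[f['depth']>0]
E
python3 - <<'E'
from h import *
f=load('top0.png'); P=cloud(f)
for uv in [(300,177),(375,193),(358,251),(280,232),(320,275),(262,185),(390,218),(325,213),(308,186),(364,197),(288,230),(344,245),(310,190),(345,190)]:
    print(uv,np.round(P[uv[1],uv[0]],3))
im=f['image'][150:300,220:420][:,:,::-1]
cv2.imwrite('pics/topc.png',cv2.resize(im,None,fx=4,fy=4,interpolation=cv2.INTER_CUBIC))
f=load('side0.png')
im=f['image'][170:350,240:400][:,:,::-1]
cv2.imwrite('pics/sidec.png',cv2.resize(im,None,fx=3.3,fy=3.3,interpolation=cv2.INTER_CUBIC))
E
```

```text
(300, 177) [0.671 0.037 0.011]
(375, 193) [ 0.635 -0.159 -0.004]
(358, 251) [ 0.483 -0.114  0.015]
(280, 232) [ 0.529  0.086 -0.001]
(320, 275) [ 0.422 -0.018  0.04 ]
(262, 185) [0.618 0.113 0.186]
(390, 218) [ 0.561 -0.181  0.09 ]
(325, 213) [ 0.553 -0.022  0.243]
(308, 186) [0.647 0.016 0.016]
(364, 197) [ 0.621 -0.128  0.012]
(288, 230) [0.533 0.064 0.018]
(344, 245) [ 0.498 -0.078  0.015]
(310, 190) [0.637 0.01  0.016]
(345, 190) [ 0.639 -0.079  0.011]
```

View pics/topc.png

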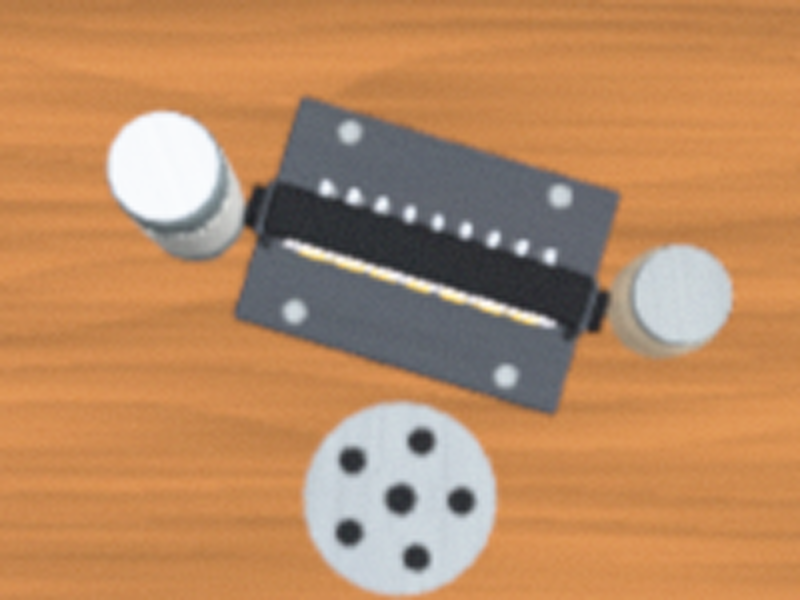

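View pics/sidec.png

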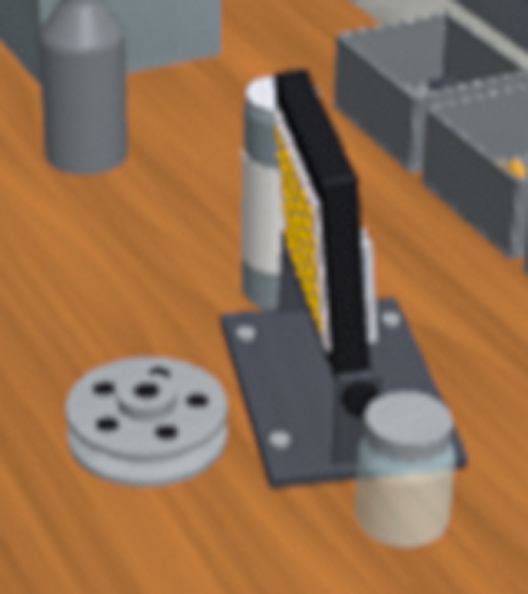

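```bash
cat >> h.py <<'E'
def ray(f,u,v):
    fo=240/np.tan(np.radians(float(f['vfov']))/2)
    R=cv2.Rodrigues(np.array(f['rvec'],float))[0]; t=np.array(f['tvec']).ravel()
    d=R.T@np.array([(u-f['cx'])/fo,(v-f['cy'])/fo,1]); return -R.T@t,d
def hit(f,u,v,n,c):
    o,d=ray(f,u,v); n=np.array(n); return o+d*((c-n@o)/(n@d))
E
python3 - <<'E'
from h import *
f=load('top0.png'); P=cloud(f)
b=np.array([hit(f,220+(u+.5)/4-.5,150+(v+.5)/4-.5,[0,0,1],.015) for u,v in [(350,131),(560,195),(295,311),(506,376)]])
print(np.round(b,4)); c=b.mean(0); print('centre',c)
print('yaw from y',[np.arctan2(*(b[i]-b[j])[[1,0]])-np.pi/2 for i,j in((0,1),(2,3))],'from x',[np.arctan2(*(b[i]-b[j])[[1,0]]) for i,j in((0,2),(1,3))])
yaw=np.mean([np.arctan2(*(b[0]-b[1]+b[2]-b[3])[[1,0]])-np.pi/2,np.arctan2(*(b[0]-b[2]+b[1]-b[3])[[1,0]])]);print(yaw)
g=load('side0.png')
b2=np.array([hit(g,240+(u+.5)/3.3-.5,170+(v+.5)/3.3-.5,[0,0,1],.015) for u,v in [(245,331),(391,319),(279,439)]]);print('side bolts FL,BR?,FR',np.round(b2,4))
# lamp frame of cloud
for nm,h in(('top',f),('side',g)):
    p=pts(h)-[c[0],c[1],0]; x=p[:,0]*np.cos(yaw)+p[:,1]*np.sin(yaw); y=-p[:,0]*np.sin(yaw)+p[:,1]*np.cos(yaw)
    m=(abs(x)<.15)&(abs(y)<.1)&(p[:,2]>.2)
    print(nm,m.sum(),'x',np.percentile(x[m],[2,50,98]),'y',np.percentile(y[m],[2,98]),'z',np.percentile(p[m,2],[2,50,98]))
    m2=m&(p[:,2]>np.percentile(p[m,2],60)-.01)
E
```

```text
[[ 0.6563  0.018   0.015 ]
 [ 0.6173 -0.1166  0.015 ]
 [ 0.5405  0.0511  0.015 ]
 [ 0.5012 -0.0834  0.015 ]]
centre [ 0.57880104 -0.03270925  0.015     ]
yaw from y [np.float64(-0.28148000894308645), np.float64(-0.2842029436744049)] from x [np.float64(-0.2784597215882464), np.float64(-0.2788565365683562)]
-0.2807498471727935
side bolts FL,BR?,FR [[ 0.5432  0.0553  0.015 ]
 [ 0.6582  0.0193  0.015 ]
 [ 0.5031 -0.0812  0.015 ]]
top 1262 x [-0.03973029 -0.02758816 -0.0126813 ] y [-0.08084587  0.0804221 ] z [0.20812026 0.24302512 0.24667953]
side 808 x [-0.03982455 -0.03071997 -0.01248941] y [-0.08633905  0.07660211] z [0.20238963 0.2385779  0.24479171]
```

```bash
cat >> h.py <<'E'
from scipy.optimize import least_squares
C=np.array([.5788,-.0327]); YAW=-.281
def lamp(p):
    d=p-[C[0],C[1],0]; c,s=np.cos(YAW),np.sin(YAW)
    return np.stack([d[...,0]*c+d[...,1]*s,-d[...,0]*s+d[...,1]*c,d[...,2]],-1)
def loc(q,th):
    return np.stack([q[:,0]*np.cos(th)+(q[:,2]-.075)*np.sin(th),q[:,1],-q[:,0]*np.sin(th)+(q[:,2]-.075)*np.cos(th)],-1)
def sdf(l):
    d=np.abs(l-[0,0,.085])-[.014,.085,.085]
    return np.linalg.norm(np.maximum(d,0),axis=1)+np.minimum(d.max(1),0)
def lean(f,th0,off=True,zmin=.105):
    q=lamp(pts(f)); th=th0
    for _ in range(6):
        l=loc(q,th); m=(l[:,2]>zmin)&(l[:,2]<.18)&(abs(l[:,0])<.024)&(abs(l[:,1])<.095)
        qq=q[m]
        fn=lambda a: sdf(loc(qq-[a[1],a[2],0],a[0])) if off else sdf(loc(qq,a[0]))
        r=least_squares(fn,[th,0,0] if off else [th],loss='soft_l1',f_scale=.0015); th=r.x[0]
    return np.degrees(th),m.sum(),np.round(np.asarray(r.x[1:])*1e3,1),np.median(abs(fn(r.x)))*1e3
E
python3 - <<'E'
from h import *
for n in('top0.png','side0.png'):
    f=load(n)
    for t in(0,10): print(n,lean(f,np.radians(t)),lean(f,np.radians(t),False))
g=load('side0.png')
ny=[-np.sin(YAW),np.cos(YAW),0]; c0=np.dot(ny[:2],C)
for u,v in [(358,395)]: print('knob',lamp(hit(g,240+(u+.5)/3.3-.5,170+(v+.5)/3.3-.5,ny,c0-.112)))
# slab end-face corners: top-front, top-back, bottom-front,bottom-back
for u,v in [(324,183),(355,180),(333,368),(368,369)]: print(lamp(hit(g,240+(u+.5)/3.3-.5,170+(v+.5)/3.3-.5,ny,c0-.085)))
E
```

```text
top0.png (np.float64(-7.798334968792038), np.int64(1), array([-31.8,   0. ]), np.float64(6.31454853163016e-06)) (np.float64(9.654025539616711), np.int64(1265), array([], dtype=float64), np.float64(1.0553551057133903))
top0.png (np.float64(8.10840111653729), np.int64(1265), array([-4.1, -0.8]), np.float64(0.9744588174819148)) (np.float64(9.654025317341153), np.int64(1265), array([], dtype=float64), np.float64(1.0553550686892843))
side0.png (np.float64(8.337958360587464), np.int64(1008), array([-4.1,  1.4]), np.float64(1.6032585905937924)) (np.float64(9.995957533769879), np.int64(1011), array([], dtype=float64), np.float64(1.576467348429809))
side0.png (np.float64(8.337958221287447), np.int64(1008), array([-4.1,  1.4]), np.float64(1.6032585700193127)) (np.float64(9.99595749734088), np.int64(1011), array([], dtype=float64), np.float64(1.5764672555452341))
knob [-0.01284445 -0.112       0.08219065]
[-0.03693798 -0.085       0.24173452]
[-0.01558479 -0.085       0.24207336]
[-0.02498887 -0.085       0.08784674]
[ 0.00093545 -0.085       0.08387229]
```

```bash
python3 - <<'E'
from h import *
for n in('top0.png','side0.png'):
    f=load(n); q=lamp(pts(f))
    for s in(-1,1):
        m=(s*q[:,1]>.092)&(s*q[:,1]<.118)&(abs(q[:,0])<.045)&(q[:,2]>.03)&(q[:,2]<.11)
        m2=m&(q[:,2]>.084)
        print(n,s,m.sum(),np.round(q[m][:, [0,1,2]][q[m][:,2].argsort()][::max(1,m.sum()//25)]*1e3).astype(int).tolist())
f=load('top0.png')
im=f['image'][185:240,270:390][:,:,::-1]
cv2.imwrite('pics/topd.png',cv2.resize(im,None,fx=6.6,fy=6.6,interpolation=cv2.INTER_CUBIC))
E
```

```text
top0.png -1 70 [[-20, -97, 39], [-24, -97, 53], [-26, -101, 67], [-25, -97, 73], [-22, -111, 78], [-23, -108, 80], [-20, -107, 81], [1, -111, 82], [-20, -110, 82], [0, -109, 82], [3, -110, 84], [-16, -106, 85], [-17, -111, 85], [-26, -98, 86], [-9, -106, 86], [-10, -109, 86], [-14, -107, 87], [-1, -106, 87], [-19, -106, 87], [-12, -112, 88], [-15, -110, 88], [5, -101, 89], [-13, -109, 89], [-5, -102, 89], [-16, -100, 89], [-18, -103, 90], [-12, -106, 90], [-23, -102, 91], [-26, -100, 91], [-13, -101, 92], [-21, -101, 92], [0, -102, 92], [-24, -99, 92], [-9, -107, 93], [1, -101, 96]]
top0.png 1 85 [[-26, 102, 33], [-13, 118, 41], [-20, 118, 50], [-9, 118, 62], [-24, 97, 74], [-26, 101, 77], [3, 105, 79], [-12, 118, 82], [-20, 105, 83], [-2, 111, 84], [-17, 109, 84], [-17, 111, 85], [-19, 108, 85], [-12, 110, 86], [-4, 108, 86], [-10, 111, 87], [-5, 102, 87], [-7, 109, 88], [-24, 99, 88], [-20, 102, 89], [-10, 101, 89], [8, 101, 90], [-3, 103, 90], [-25, 101, 91], [-22, 99, 91], [4, 102, 92], [-3, 100, 92], [-18, 118, 93], [-15, 118, 106]]
side0.png -1 247 [[-19, -104, 31], [-11, -102,
[... 312 characters left out ...]
3], [4, -100, 84], [7, -98, 85], [6, -103, 86], [-10, -98, 87], [-16, -103, 89], [-15, -97, 90], [-6, -101, 92]]
side0.png 1 74 [[-13, 101, 31], [-21, 101, 32], [-14, 94, 32], [-24, 100, 33], [-19, 98, 34], [-11, 95, 38], [-22, 96, 38], [-16, 99, 39], [-20, 104, 40], [-22, 98, 40], [-16, 99, 43], [-14, 95, 45], [-24, 99, 46], [-17, 97, 47], [-23, 117, 48], [-20, 94, 49], [-16, 98, 49], [-22, 97, 51], [-18, 102, 53], [-25, 95, 56], [-17, 97, 56], [-18, 102, 57], [-24, 115, 58], [-26, 117, 60], [-22, 99, 62], [-25, 97, 67], [-22, 99, 68], [-24, 102, 70], [-29, 117, 74], [-27, 118, 76], [-26, 96, 77], [-25, 101, 80], [-25, 98, 85], [-25, 102, 85], [-30, 118, 89], [-25, 99, 91], [-24, 118, 101]]
```

View pics/topd.png

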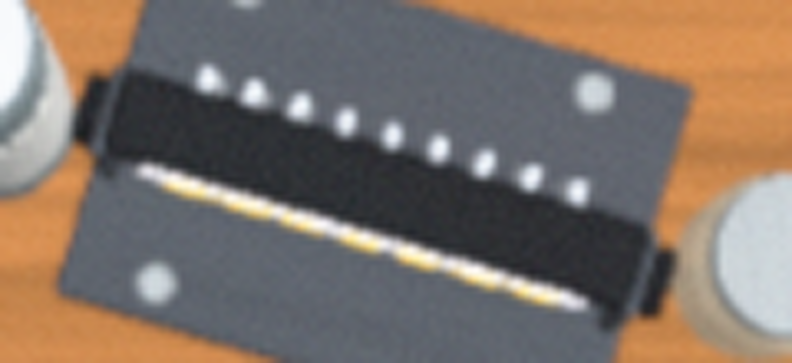

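```bash
cat >> h.py <<'E'
C=C+(-.0093)*np.array([np.cos(YAW),np.sin(YAW)])
E
python3 - <<'E'
from h import *
print(C)
for n in('top0.png','side0.png'):
    f=load(n)
    print(n,lean(f,np.radians(7)),lean(f,np.radians(7),False))
    q=lamp(pts(f)); l=loc(q,np.radians(6)); 
    m=(abs(l[:,1])<.08)&(l[:,2]>.12)&(l[:,2]<.2)&(abs(l[:,0])<.03); print(np.round(np.percentile(l[m][:,0],[1,5,50,95,99])*1e3,1),np.round(np.percentile(l[m][:,2],[50,99])*1e3,1),np.percentile(l[m][:,1],[1,99]))
c=np.cos(YAW);s=np.sin(YAW)
for n,u,v in(('spray',262,185),('jar',390,218),('pulley',320,275)):
    print(n,lamp(cloud(load('top0.png'))[v,u]))
E
```

```text
[ 0.56986476 -0.03012096]
top0.png (np.float64(8.145537822542893), np.int64(1265), array([ 5.2, -0.8]), np.float64(0.9759347229872928)) (np.float64(6.1403215239390505), np.int64(1265), array([], dtype=float64), np.float64(1.090149504865745))
[-16.6 -14.8  -0.7  13.   14.4] [168.8 172.4] [-0.07802215  0.07808527]
side0.png (np.float64(8.596343920136652), np.int64(994), array([5.9, 1.4]), np.float64(1.5837283099712565)) (np.float64(6.153820745846716), np.int64(994), array([], dtype=float64), np.float64(1.6317580444486415))
[-17.3 -16.5  -8.2  11.6  13.9] [166.5 170.8] [-0.07961904  0.07707034]
spray [0.00635528 0.15103116 0.18574393]
jar [ 0.03298673 -0.14780475  0.08959918]
pulley [-0.14590281 -0.02913852  0.04007653]
```

```bash
python3 -m handwheel '[[0,0,3,0],[0,0,3,0],[1.6,-3.6,0,-0.08],[1.6,-3.6,0,-0.08],[1.6,-3.6,0,-0.08],[1.6,-3.6,0,-0.08],[1.6,-3.6,0,-0.08],[1.6,-3.6,0,-0.08],[1.6,-3.6,0,-0.08],[1.6,-3.6,0,-0.08],[1.6,-3.6,0,-0.08],[1.6,-3.6,0,-0.08],[1.6,-3.6,0,-0.08],[1.6,-3.6,0,-0.08],[1.6,-3.6,0,-0.08],[1.6,-3.6,0,-0.08],[1.6,-3.6,0,-0.08],[1.6,-3.6,0,-0.08],[1.6,-3.6,0,-0.08],[1.6,-3.6,0,-0.08]]' 0 10
python3 -m handwheel '[[0.3,0.2,0,0],[0,0,0,0],[0,0,0,0]]'
```

```text
t: 2.15
eef_pos: [0.5572, -0.0305, 0.4646]
ee_rot: [3.141, 0.0, -1.853]
force: [1.1, 0.8, 0.1]
width: 0.0877
t: 2.45
eef_pos: [0.5597, -0.0265, 0.4644]
ee_rot: [3.141, -0.0, -1.849]
force: [0.4, -0.6, 0.4]
width: 0.0878
```

```bash
python3 - <<'E'
from h import *
f=grab('wrist','w1.png'); print(lean(f,np.radians(6)),lean(f,np.radians(6),False))
print([np.round(arm.get_state()['force'],2) for i in range(2)])
E
```

```text
(np.float64(3.409047526852795), np.int64(10976), array([-7.1, -0. ]), np.float64(0.6071363669481883)) (np.float64(6.1897572350452394), np.int64(10911), array([], dtype=float64), np.float64(0.8847555364283888))
[array([-0.3 ,  0.71, -0.01]), array([-0.3 ,  0.71, -0.01])]
```

View pics/w1.png

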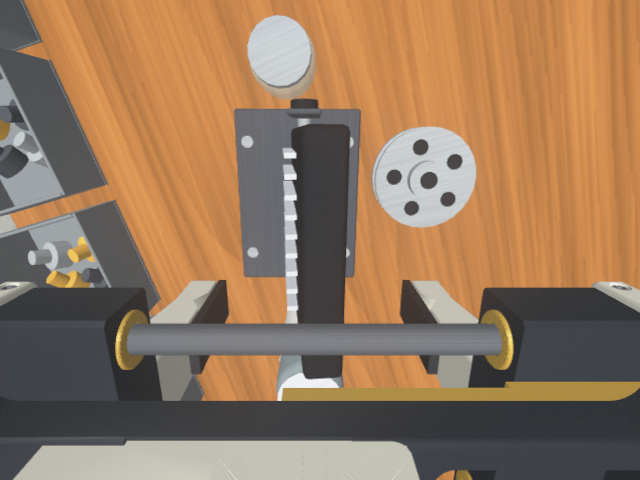

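```bash
python3 -m handwheel '[[0,0,-2.2,0],[0,0,-2.2,0],[0,0,-2.2,0],[0,0,0,0],[-0.7,0.2,0,0],[-0.7,0.2,0,0],[-0.7,0.2,0,0],[-0.7,0.2,0,0]]'
python3 -m handwheel '[[-0.45,0.13,0,0],[-0.43,0.125,-0.06,0],[-0.43,0.125,-0.06,0],[-0.43,0.125,-0.06,0],[-0.43,0.125,-0.06,0],[-0.43,0.125,-0.06,0],[-0.43,0.125,-0.06,0]]'
```

```text
t: 3.3
eef_pos: [0.5312, -0.0186, 0.3997]
ee_rot: [-3.14, 0.001, -1.849]
force: [-0.1, 1.0, -0.5]
width: 0.0875
t: 4.0
eef_pos: [0.5019, -0.01, 0.3956]
ee_rot: [-3.14, 0.001, -1.85]
force: [4.6, -2.5, 3.1]
width: 0.0878
```

```bash
python3 -m handwheel '[[-0.63,0.18,-0.2,0],[-0.63,0.18,-0.2,0],[-0.63,0.18,-0.2,0],[-0.63,0.18,-0.2,0],[-0.63,0.18,-0.2,0],[-0.58,0.17,-0.32,0],[-0.58,0.17,-0.32,0],[-0.58,0.17,-0.32,0]]'
python3 - <<'E'
from h import *
f=grab('side','s2.png');print(lean(f,np.radians(38)),lean(f,np.radians(38),False))
f=grab('top','t2.png');print(lean(f,np.radians(38)),lean(f,np.radians(38),False))
s=arm.get_state();print(s['force'],lamp(np.array(s['eef_pos'])))
E
```

```text
t: 4.8
eef_pos: [0.4531, 0.0041, 0.3761]
ee_rot: [-3.139, 0.001, -1.849]
force: [5.7, -2.0, 2.3]
width: 0.0878
(np.float64(38.614017543461586), np.int64(950), array([3. , 1.3]), np.float64(0.7539483064518065)) (np.float64(37.70364914775489), np.int64(959), array([], dtype=float64), np.float64(1.1381971459657747))
(np.float64(38.69473012179755), np.int64(147), array([ 1.7, -0.3]), np.float64(0.6109417348779002)) (np.float64(38.0862768084275), np.int64(147), array([], dtype=float64), np.float64(0.6240077039985445))
[ 5.31409514 -0.47931995  4.32643589] [-0.12220667  0.00038937  0.37562294]
```

View pics/s2.png

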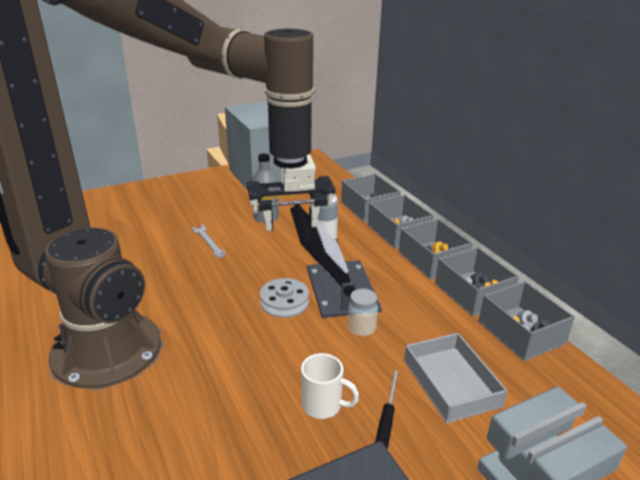

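```bash
python3 -m handwheel '[[-0.42,0.12,-0.3,0],[-0.42,0.12,-0.3,0],[-0.42,0.12,-0.3,0],[0,0,0,0]]'
python3 - <<'E'
from h import *
f=grab('side','s3.png');print(lean(f,np.radians(43)),lean(f,np.radians(43),False))
s=arm.get_state();print(s['force'],lamp(np.array(s['eef_pos'])))
E
python3 -m handwheel '[[0.5,-0.14,0.25,0],[0.5,-0.14,0.25,0],[0.5,-0.14,0.25,0],[0.5,-0.14,0.25,0],[0.6,-0.17,0.25,0],[0.6,-0.17,0.25,0],[0.6,-0.17,0.25,0],[0.6,-0.17,0.25,0],[0.6,-0.17,0.25,0],[0,0,0,0],[0,0,0,0],[0,0,0,0]]'
python3 - <<'E'
from h import *
for n in('side','top','wrist'):
    f=grab(n,n[0]+'4.png');print(n,lean(f,np.radians(33)),lean(f,np.radians(33),False))
s=arm.get_state();print(s['force'],lamp(np.array(s['eef_pos'])))
E
```

```text
t: 5.3
eef_pos: [0.4402, 0.0077, 0.3666]
ee_rot: [-3.141, 0.0, -1.849]
force: [5.1, -1.1, 3.0]
width: 0.0877
(np.float64(45.05027561607988), np.int64(1013), array([2.4, 1.3]), np.float64(0.7759386996487316)) (np.float64(44.37572003393238), np.int64(1022), array([], dtype=float64), np.float64(1.0545563425279902))
[ 5.80101046 -1.34342567  3.15433393] [-0.13479718  0.00047205  0.36678725]
t: 6.55
eef_pos: [0.4899, -0.0066, 0.3888]
ee_rot: [3.141, -0.0, -1.85]
force: [-0.1, 0.8, 0.5]
width: 0.0876
side (np.float64(32.790051680246165), np.int64(902), array([3.4, 1.3]), np.float64(0.7960351018731632)) (np.float64(31.646200318817893), np.int64(902), array([], dtype=float64), np.float64(1.12235583183036))
top (np.float64(39.114790150883145), np.int64(6), array([ 3.5, -0.1]), np.float64(0.20720888266211046)) (np.float64(35.34448242187501), np.int64(6), array([], dtype=float64), np.float64(1.4102859688293126))
wrist (np.float64(30.600408688646795), np.int64(23854), array([-2.7,  0.3]), np.float64(0.3133474863083853)) (np.float64(31.529844298415064), np.int64(23772), array([], dtype=float64), np.float64(0.46188348823086867))
[ 0.62017441  0.17613224 -0.21142727] [-0.08334832  0.00054104  0.38898113]
```

View pics/w4.png

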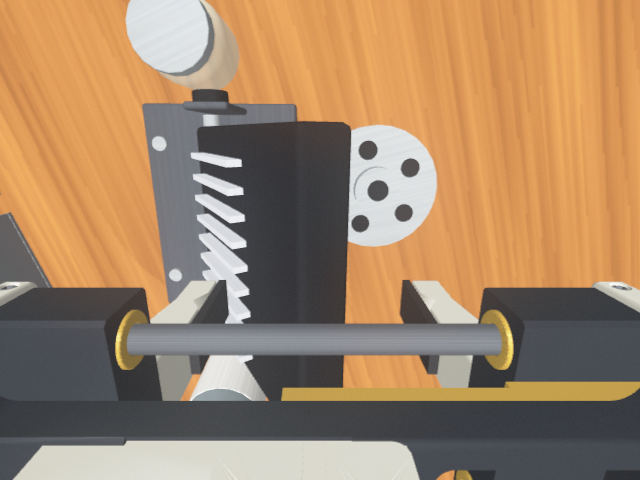

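```bash
cat >> h.py <<'E'
def plane(f,th0):
    q=lamp(pts(f)); th=np.radians(th0)
    l=loc(q,th); m=(l[:,2]>.112)&(l[:,2]<.166)&(abs(l[:,0]-.014)<.007)&(abs(l[:,1])<.078); l=l[m]
    for _ in range(4):
        A=np.c_[l[:,1],l[:,2],np.ones(len(l))]; k=np.linalg.lstsq(A,l[:,0],rcond=None)[0]; r=l[:,0]-A@k; l=l[abs(r)<max(.0015,2*r.std())]
    # x = k1*z+..: face tilts by -atan(k1) forward
    return th0-np.degrees(np.arctan(k[1])),len(l),'yslope',np.degrees(np.arctan(k[0])),'xoff',(k[1]*.14+k[2])*1e3
E
python3 - <<'E'
from h import *
for n in('w4.png','s4.png','t4.png','s3.png','t2.png'): print(n,plane(load(n),31.6 if '4' in n else 44 if '3' in n else 38))
E
```

```text
w4.png (np.float64(31.245079824701694), 9361, 'yslope', np.float64(0.003711704883426874), 'xoff', np.float64(14.194489833666761))
s4.png (np.float64(31.431963637089673), 189, 'yslope', np.float64(0.1208258717084616), 'xoff', np.float64(14.051634628686775))
t4.png (np.float64(31.6), 0, 'yslope', np.float64(0.0), 'xoff', np.float64(0.0))
s3.png (np.float64(44.12508262009911), 306, 'yslope', np.float64(0.11064883480662349), 'xoff', np.float64(13.06400161357881))
t2.png (np.float64(38.039580242095965), 43, 'yslope', np.float64(-0.14366033749879603), 'xoff', np.float64(13.837689582637303))
  ret = _var(a, axis=axis, dtype=dtype, out=out, ddof=ddof,
  arrmean = um.true_divide(arrmean, div, out=arrmean,
  ret = ret.dtype.type(ret / rcount)
```

```bash
python3 -m handwheel '[[-0.6,0.17,-0.25,0],[-0.6,0.17,-0.25,0],[-0.6,0.17,-0.25,0],[-0.6,0.17,-0.25,0],[-0.6,0.17,-0.25,0],[-0.5,0.14,-0.25,0],[-0.5,0.14,-0.25,0],[-0.5,0.14,-0.25,0],[-0.5,0.14,-0.25,0],[-0.35,0.1,-0.28,0],[-0.34,0.1,-0.29,0],[0,0,0,0],[0,0,0,0]]'
python3 - <<'E'
from h import *
f=grab('side','s5.png');print(lean(f,np.radians(47),False),plane(f,48))
f=grab('wrist','w5.png');print(lean(f,np.radians(47),False),plane(f,48))
s=arm.get_state();print(s['force'],lamp(np.array(s['eef_pos'])))
E
```

```text
t: 8.0
eef_pos: [0.4341, 0.0098, 0.3617]
ee_rot: [-3.138, 0.001, -1.849]
force: [6.6, -3.2, 1.6]
width: 0.0876
(np.float64(47.4117151764723), np.int64(1053), array([], dtype=float64), np.float64(0.9718534871475063)) (np.float64(47.05429712612559), 332, 'yslope', np.float64(0.06309691636517112), 'xoff', np.float64(15.395210924100992))
(np.float64(46.97739631407826), np.int64(26515), array([], dtype=float64), np.float64(0.46245417894051793)) (np.float64(46.847799851372216), 11667, 'yslope', np.float64(-0.012772516557743864), 'xoff', np.float64(16.48147294359532))
[ 6.07717638 -2.84254871  2.01808191] [-0.14141117  0.00074096  0.36171248]
```

```bash
python3 -m handwheel '[[-0.16,0.05,-0.13,0],[0,0,0,0],[0.5,-0.14,0.25,0],[0.5,-0.14,0.25,0],[0.5,-0.14,0.25,0],[0.5,-0.14,0.25,0],[0.6,-0.17,0.25,0],[0.6,-0.17,0.25,0],[0.6,-0.17,0.25,0],[0.6,-0.17,0.25,0],[0.6,-0.17,0.25,0],[0,0,0,0],[0,0,0,0],[0,0,0,0]]'
python3 - <<'E'
from h import *
for n in('side','wrist'):
    f=grab(n,n[0]+'6.png');print(n,lean(f,np.radians(33)),lean(f,np.radians(33),False),plane(f,35))
s=arm.get_state();print(s['force'],lamp(np.array(s['eef_pos'])))
E
```

```text
t: 9.5
eef_pos: [0.4814, -0.0041, 0.3818]
ee_rot: [3.141, -0.0, -1.85]
force: [-0.4, 0.3, -0.3]
width: 0.0874
side (np.float64(36.27374114035881), np.int64(962), array([3.1, 1.3]), np.float64(0.7508578982275563)) (np.float64(35.21649759491987), np.int64(961), array([], dtype=float64), np.float64(1.0933187174739494)) (np.float64(34.95281565127103), 244, 'yslope', np.float64(0.13514869698350215), 'xoff', np.float64(13.613171277299834))
wrist (np.float64(34.222094124101545), np.int64(25295), array([-2.5,  0.2]), np.float64(0.30588690137473007)) (np.float64(35.056260023834135), np.int64(25228), array([], dtype=float64), np.float64(0.432880270001771)) (np.float64(34.820145501555515), 10740, 'yslope', np.float64(-0.005661593673266347), 'xoff', np.float64(13.885416498539866))
[ 0.40452294 -0.51314389  0.06971965] [-0.09223553  0.00054597  0.38189616]
```

```bash
python3 -m handwheel '[[0,0,3,0],[0,0,4,0],[0,0,4,0],[-1,4,0,0],[-1,4,0,0],[-1,4,0,0],[-1,4,0,0],[-1,4,0,0],[-1,4,0,0],[-1,4,0,0],[0,0,0,0],[0,0,0,0]]'
python3 - <<'E'
from h import *
for n in('side','top'):
    f=grab(n,n[0]+'7.png');print(n,lean(f,np.radians(35)),lean(f,np.radians(35),False),plane(f,35))
E
```

```text
t: 10.8
eef_pos: [0.4111, 0.2768, 0.4917]
ee_rot: [3.141, -0.001, -1.848]
force: [0.0, -1.2, -0.2]
width: 0.0879
side (np.float64(36.26266522575636), np.int64(959), array([3.2, 1.5]), np.float64(0.7561951093351758)) (np.float64(35.2268944079214), np.int64(959), array([], dtype=float64), np.float64(1.1345272772242676)) (np.float64(35.083717993489394), 235, 'yslope', np.float64(0.046921611135185864), 'xoff', np.float64(13.53015023885463))
top (np.float64(35.35675810782564), np.int64(2096), array([1. , 0.1]), np.float64(0.6831306700539903)) (np.float64(35.04424005238603), np.int64(2097), array([], dtype=float64), np.float64(0.7083891467423286)) (np.float64(35.00715863758027), 905, 'yslope', np.float64(-0.015059245750925548), 'xoff', np.float64(13.95122031303308))
```

View pics/t7.png

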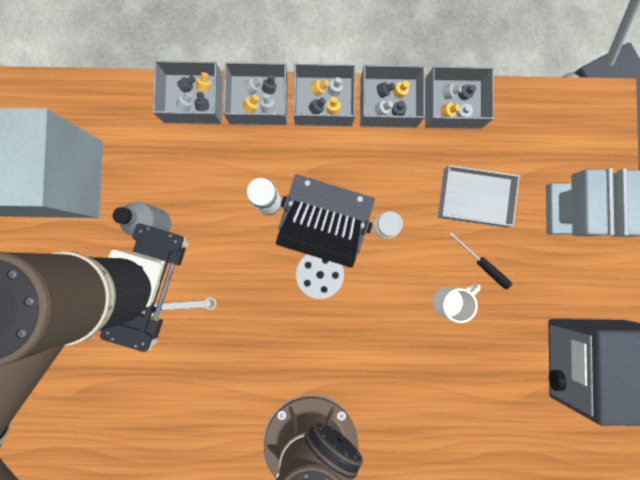

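```bash
python3 -m handwheel '[[1.1,-4.05,0,0],[1.1,-4.05,0,0],[1.1,-4.05,0,0],[1.1,-4.05,0,0],[1.1,-4.05,0,0],[1.1,-4.05,0,0],[1.1,-4.05,0,0],[0,0,-3.9,0],[0,0,-3.9,0],[0,0,-3.9,0],[0,0,0,0],[0,0,0,0],[0,0,0,0]]'
for i in 1 2 3 4; do python3 -m handwheel '[[0,0,0,0]]' | grep force; done
python3 - <<'E'
from h import *
f=grab('side','s8.png');print(lean(f,np.radians(35),False),plane(f,35))
f=grab('wrist','w8.png');print(lean(f,np.radians(35),False),plane(f,35))
s=arm.get_state();print(s['force'],lamp(np.array(s['eef_pos'])))
E
```

```text
t: 12.2
eef_pos: [0.4894, -0.0077, 0.3774]
ee_rot: [-3.138, 0.001, -1.85]
force: [0.5, 0.7, 0.8]
width: 0.0875
force: [-1.2, 0.2, 0.5]
force: [-0.4, 0.3, -0.5]
force: [0.5, 0.1, 0.4]
force: [0.1, 0.5, -0.5]
(np.float64(35.22171470561448), np.int64(950), array([], dtype=float64), np.float64(1.0994050691675956)) (np.float64(35.13768819028366), 241, 'yslope', np.float64(0.11624814566514527), 'xoff', np.float64(13.511064583894068))
(np.float64(35.05571315678354), np.int64(26654), array([], dtype=float64), np.float64(0.4232328246651963)) (np.float64(34.810102995442016), 11821, 'yslope', np.float64(0.0008162468811462047), 'xoff', np.float64(13.886132961952677))
[-0.64837992 -0.45928753  0.71681026] [-0.08431685 -0.00072046  0.37510126]
```

View pics/w8.png

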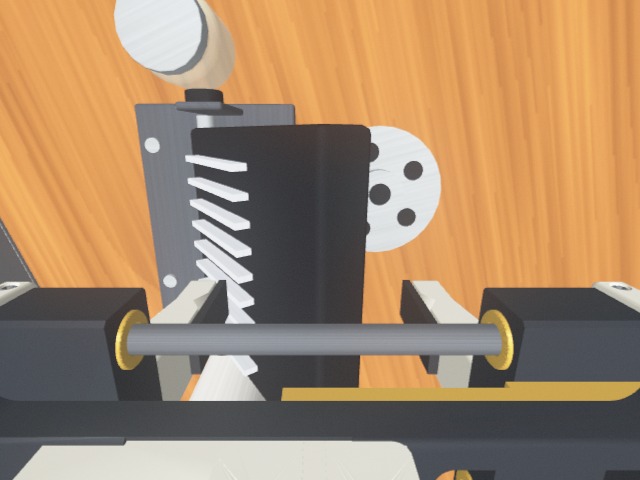

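```bash
python3 -m handwheel '[[0.63,-0.18,0,0],[0.63,-0.18,0,0],[0.6,-0.17,0,0],[0.38,-0.11,0.3,0],[0.38,-0.11,0.3,0],[0.4,-0.115,0.3,0],[0,0,0,0]]'
python3 - <<'E'
from h import *
f=grab('side','s9.png');print(lean(f,np.radians(30),False),plane(f,30))
s=arm.get_state();print(s['force'],lamp(np.array(s['eef_pos'])))
E
```

```text
t: 13.4
eef_pos: [0.5192, -0.0163, 0.3841]
ee_rot: [3.141, -0.0, -1.85]
force: [-2.0, 0.9, -0.7]
width: 0.0873
(np.float64(30.02867544980251), np.int64(845), array([], dtype=float64), np.float64(1.3543274143268114)) (np.float64(29.80172961979857), 154, 'yslope', np.float64(0.07462544727323574), 'xoff', np.float64(14.32611094327033))
[-1.69311511 -0.19646165 -1.32188622] [-0.05285377 -0.00086272  0.38389901]
```

```bash
python3 -m handwheel '[[0.25,-0.07,0.15,0]]'|grep force; for i in 1 2 3 4; do python3 -m handwheel '[[0,0,0,0]]'|grep force; done
python3 - <<'E'
from h import *
f=grab('side','s10.png');print(lean(f,np.radians(30),False),plane(f,29))
E
```

```text
force: [-2.6, 0.7, -1.1]
force: [-3.3, -0.2, -0.5]
force: [-2.4, 0.5, 0.1]
force: [-3.3, 0.4, 0.2]
force: [-2.8, 0.3, -0.7]
(np.float64(29.220760603952243), np.int64(825), array([], dtype=float64), np.float64(1.2957041327431393)) (np.float64(29.079532172804257), 146, 'yslope', np.float64(0.033750336372184504), 'xoff', np.float64(13.87819996940616))
```

```bash
python3 -m handwheel '[[0,0,0,0],[0,0,0,0],[0,0,0,0],[0,0,0,0],[0,0,0,0],[-0.4,0.115,-0.2,0],[-0.4,0.115,-0.25,0],[-0.5,0.14,-0.3,0],[-0.6,0.17,-0.3,0],[-0.7,0.2,0,0],[-0.6,0.17,0,0],[0,0,0,0],[0,0,0,0]]'
python3 - <<'E'
from h import *
f=grab('side','s11.png');print(lean(f,np.radians(35),False),plane(f,35))
f=grab('wrist','w11.png');print(lean(f,np.radians(35),False),plane(f,35))
s=arm.get_state();print(s['force'],lamp(np.array(s['eef_pos'])))
E
```

```text
t: 15.3
eef_pos: [0.4893, -0.0076, 0.3754]
ee_rot: [-3.141, 0.0, -1.849]
force: [-0.1, 1.1, -0.9]
width: 0.0873
(np.float64(35.27228321955227), np.int64(951), array([], dtype=float64), np.float64(1.1135826588180298)) (np.float64(35.076390077143344), 243, 'yslope', np.float64(0.04464721295413057), 'xoff', np.float64(13.515621532213729))
(np.float64(35.05655266299783), np.int64(26724), array([], dtype=float64), np.float64(0.4269808811694885)) (np.float64(34.813018428398166), 11888, 'yslope', np.float64(0.00615862181191374), 'xoff', np.float64(13.885861905385509))
[-0.16606072  0.25047803 -0.30689877] [-0.08337479 -0.00072364  0.37517206]
```

Unchanged: the head did not slip. Now I take the hand away and check again.

```bash
python3 -m handwheel '[[0,0,3,0],[0,0,4,0],[0,0,4,0],[-1,4,0,0],[-1,4,0,0],[-1,4,0,0],[-1,4,0,0],[-1,4,0,0],[-1,4,0,0],[-1,4,0,0],[0,0,0,0],[0,0,0,0],[0,0,0,0]]'
python3 - <<'E'
from h import *
for n in('side','top'):
    f=grab(n,n[0]+'12.png');print(n,lean(f,np.radians(35),False),plane(f,35))
a=load('t0.png') if 0 else load('top0.png'); b=load('t12.png'); d=np.abs(a['image'].astype(int)-b['image']).max(2)>40
ys,xs=np.nonzero(d[:, 230:]); print('changed region right of arm: u',xs.min()+230,xs.max()+230,'v',ys.min(),ys.max(),len(xs))
E
```

```text
t: 16.7
eef_pos: [0.4195, 0.2719, 0.4849]
ee_rot: [3.142, -0.0, -1.85]
force: [0.3, -0.5, 0.8]
width: 0.0873
side (np.float64(35.259020579603494), np.int64(961), array([], dtype=float64), np.float64(1.0088221713096812)) (np.float64(35.15738316650606), 241, 'yslope', np.float64(0.06307205280257144), 'xoff', np.float64(13.489259115783275))
top (np.float64(35.02950690313673), np.int64(2104), array([], dtype=float64), np.float64(0.7174489584145993)) (np.float64(35.17986393499863), 907, 'yslope', np.float64(-0.01012516959743842), 'xoff', np.float64(13.97407323718727))
changed region right of arm: u 275 366 v 195 479 4360
```

View pics/t12.png

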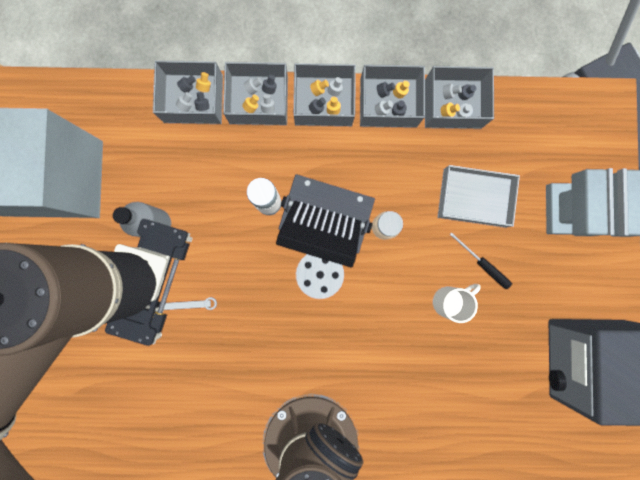

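The head, at pixels (280–360, 205–265), is tilted over the pulley. The spray can, jar, pulley, mug and everything else in view are where they were at the start, and the hand is well clear.

```bash
python3 -c "
from station import arm
print(arm.job_done())"
```

```text
the job is handed in; nothing more can be done
None
```

The work light now leans about 35° forward and stays there with the hand off. I handed the job in at about 16.7 s, well under the 67 s limit.

- **Tilting:** The head started at about 6° forward. I pushed it from behind with one fingertip to about 44°, and it sprang back to 31.5°. A second push to about 48° left it at 35° by itself.
- **Hold check:** I pushed the top front edge backward with a measured force of about 2.9 N for roughly a second. The head gave about 6° elastically and returned to the same angle (35.2° before, 35.3° after, side camera), so the hinge did not slip.
- **Final readings, hand away:** The side camera gave 35.2–35.3° and the top camera 35.0–35.2°. The last wrist-camera readings, before I took the hand away, were 34.8–35.1°.
- **Disagreement:** Fits that also let the hinge position vary came out about 1° either way (34.2–36.3°). I set these aside because the back-face fits, which hardly depend on where the hinge is, agree on 35°. The bolt pattern on the foot is also not centred on the hinge: I found the axis about 9 mm forward of it from the fork and axle ends.
- **Other things on the bench:** Comparing top pictures from before and after, the only changes right of the arm were the head and the robot itself. The wrench and oil bottle were partly hidden by the arm in the last picture. The hand stayed well above them and the force readings showed no other contact.

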